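# Set the gas feed slide to the third click

### The arm

A 6-joint arm with a two-finger parallel gripper is mounted at the origin on a cart in front of the work surface, level with it; the furniture and walls round the work are solid. World frame = base frame: x ahead of the robot, y to its left, z up, the work surface at z = 0. Lengths are in m, angles in rad, forces in N, time in s.
With the tool pointing down it reaches from about 0.375 to 0.825 m from the base axis. Payload 5.5 kg.
Tool frame: the origin (TCP) lies between the finger pads; the fingertips stand manip.tip_extent ahead of it and the grasp point (between the pads) is the TCP (manip.tip_extent is the distance from the TCP to the fingertips, in m); z points along the fingers, y is the line along which they close (so a half turn about z gives the same grasp; the last joint's range is limited). The gripper opens to 85 mm and grips with 20 to 120 N. Pads are 22 mm wide; open, the fingers measure 114 mm over their backs; the gripper's body (76 mm by 85 mm) begins 54 mm behind the grasp point. The pads swing forward as they close: fully open they stand 13 mm farther back than shut.
Start: joints at [1.288, 0.314, -0.047, 1.21, 0, 1.571], TCP at [0.167, 0.576, 0.25] pointing down, gripper open.
Joint ranges: [-2.67, 2.67], [-0.69, 1.73], [-1.03, 1.25], [-2.08, 2.16], [-1.42, 1.45], [-3.14, 3.14]. Speed limits (rad/s): [2.39, 2.39, 3.01, 3.14, 3.14, 3.14].

### API

Orientations are given as a rotation vector (axis times angle).
In Python, from rig import manip, vision gives the robot as it stands.
- The arm moves only by the tool arm_command, never from a script. Its argument "moves" is a list of rows, each a list of 3 entries, a list of its own where there are three numbers: the shift along the tool's x, y, z in mm, then the turn, a rotation vector about the tool's x, y, z in rad, then the gripper's target within -1 to 1 (fully open at 1, half-way at 0, shut at -1). A call has 1 to 12 rows; each row is the pose to reach, as a shift and turn from the pose commanded when the call began, along the tool's axes at that moment; what a row does not reach only later rows make up. A row lasts 1/12 s, in which the tool goes at most 41.7 mm and 7.16 degrees, less where a joint would pass 70% of its speed; a pose out of reach is approached as far as the arm can. A call with a gripper value outside its range is refused whole. The fingers move at their own pace and stop on an object; the grip force is fixed at half the most. Time passes only in rows, so rows that repeat a pose let the fingers close. It gives the time, the measured TCP pose, the force, the opening and the grip force at its end, in the units of the state.
- manip.get_state(): the state, without advancing time (a new reading comes with each control period).
- vision.capture(name): name is "scene" or "top" or "wrist"; returns a dict with "img" (420x560x3 uint8, blue, green, red), "fx", "fy", "cx", "cy" (pixels), "D" ([k1, k2, p1, p2, k3] as OpenCV has them; the pictures are not rectified), "rvec" (rotation vector, rad) and "tvec" (3), from world to camera coordinates, as OpenCV has them; the wrist camera has in their place "T_tool_cam" (4x4, takes a point from camera to tool coordinates, whose origin is the TCP and whose axes are the flange's). Camera axes: x right, y down, z forward; pixel columns grow to the right and rows downward; lengths in m; the calibration is good to about 2 mm. A picture is of the moment at which its call begins: read the wrist's pose just before it. There is no depth.
- manip.close_job(): hands the job in; it is judged then, once.
The state is a dict: "time_s": time; "joint_pos": joint angles; "qd": joint speeds; "joint_torque": joint torques, N m; "ee_pos": TCP position; "orientation": TCP orientation; "ft_force": force on the tool from outside, world axes, zero at the start; "moment": the same for the moment, N m; "finger_gap": finger opening in m; "grip_force": force on a finger pad.
Only numpy, scipy, OpenCV 4.12 (cv2) and the standard library are available. Lean on these libraries where they do the work, as an engineer would, in place of code of your own. Each camera call takes 0.05 s, during which the arm holds its last target. There are 200 camera calls.

### The job

Set the gas feed: with the fingertips, push the slide unit's upright lever to the right until it is fully home at its closed place, then push it back to the left, feeling the notches click by, and stop with it resting in the third notch from closed, never going on into the fourth. Push it gently without pinching it, and leave the things standing around the unit where they are.

Things in the scene. Friction and masses are not known exactly. Their poses are not given: they have to be found in the camera images.
- feed_slide: grey metal slide unit screwed to the bench: base flange 70x206x6 mm, body 66x174 mm (x by y), 38 mm high, a 14 mm wide slot along its top. Origin: centre of its underside; y runs along the slot to the left end (two brass hose barbs there reach 101 mm out), x away from the robot, z up; yaw within 0.5 rad. White lines on the near side of the slot mark the lever's places, a wide one the closed place
- feed_lever (a joint): the lever's travel along the unit's +y in m: 0 closed (right end; hard stop 1 mm beyond), notches 1 to 5 at 0.018, 0.036, 0.054, 0.072, 0.090. Starts in the first or second. Crests lie midway: before one the lever springs back, some 2 mm past it it snaps on into the next notch. Leaving a notch takes about 9 N, falling to nearly nothing at the crest
- lever_grip (a point): centre of the lever's upright black grip, 65 mm above the bench: a rounded block 30 mm across the slot, 14 mm along it, 36 mm high (47 to 83 mm above the bench) on a thinner steel neck. In the unit's frame it is at x = 0, y = -0.045 + travel, z = 0.065
- wire_span: black cable (fixed) hanging across the left half of the bench about 0.22 to 0.26 m above it: it runs from x = 0.39, y = 0.72 (0.32 m up) through x = 0.47, y = 0.43 and x = 0.52, y = 0.19 to x = 0.55, y = 0.04, then rises away behind. Keep the arm nearer to the robot than this when it swings from the left to the unit
- refractometer: black tube-shaped hand refractometer, 31x149x31 mm, lying on the bench behind the slide unit; loose; origin at the centre of its underside; leave it alone
- coupling_white: white plastic pipe coupling, 58x58x58 mm, standing behind the slide unit; loose; origin at the centre of its underside; leave it alone
- tape: roll of black electrical tape, 62x60x19 mm, lying flat beyond the right end of the slide unit; loose; origin at the centre of its underside; leave it alone
- tube_valve: small white and blue tube valve, 14x56x25 mm, lying in front of the slide unit; loose; origin at the centre of its underside; leave it alone
- wrench: steel wrench, 34x183x9 mm, lying on the bench well to the left; loose; origin at the centre of its underside; leave it alone
- bulkhead_black: black bulkhead fitting, 55x55x36 mm, standing at the back right of the bench; loose; origin at the centre of its underside; leave it alone

How it is judged:
By the outcome, as a careful person would: the job done as asked, in the order asked, and still so for the second after the job is handed in, with the robot touching nothing.
It also fails if it takes over 64 s, if anything falls off the work surface, if the arm or the gripper's body presses on something with over 40 N, if the wrist force passes 120 N, or if a joint passes its speed limit or range.

## Working session

There is one attempt and no reset: what is moved stays moved. The work goes in short steps, Python scripts to look and compute and a tool call to move; the robot and the scene stay as the last step left them, time stands still between calls to the robot, and variables do not carry over. Pictures are saved under pics/ and viewed, at most 10 in all, crops included, and the job is handed in when it is done.

Besides the shell and the picture viewer there is one more tool, called by a JSON object that holds its "fn" and its "kwargs", one argument or row to a line. arm_command: Moves the arm, as the interface text tells. Its arguments: {"type":"object","properties":{"moves":{"type":"array","items":{"type":"array"}}},"required":["moves"]}

```bash
mkdir -p pics; ls; python3 - <<'E'
from rig import manip, vision
import cv2
print(manip.get_state(), manip.tip_extent)
for n in ["scene","top"]:
    c=vision.capture(n); cv2.imwrite(f"pics/{n}0.png",c["img"]); print({k:v for k,v in c.items() if k!="img"})
E
```

```text
pics
{'time_s': 0.0, 'joint_pos': array([ 1.28802339e+00,  3.14213333e-01, -4.80630992e-02,  1.21023621e+00,
       -5.73390155e-06,  1.57077180e+00]), 'qd': array([-1.29123869e-03, -1.45009972e-03,  1.52594429e-03, -4.52622570e-05,
       -1.17823044e-03,  4.92979784e-04]), 'joint_torque': array([-1.08028784e-03, -5.39592540e+01,  3.39745903e+01,  1.93480222e-02,
       -1.80736520e-04, -2.31346483e-06]), 'ee_pos': array([0.16725877, 0.57563848, 0.24944918]), 'orientation': array([-4.42628709e-01, -3.11001496e+00,  2.67014293e-03]), 'ft_force': array([ 0.16944731, -0.1600171 ,  0.08847739]), 'moment': array([ 0.01918581,  0.05890836, -0.06518944]), 'grip_force': 0.0, 'finger_gap': 0.08567274017796657} 0.019
{'fx': 385.3363507055487, 'fy': 385.3363507055487, 'cx': 283.0682159339211, 'cy': 204.61024749407963, 'D': array([-0.08055748,  0.        ,  0.        ,  0.        ,  0.        ]), 'rvec': array([ 1.8798149 , -0.74656405,  0.44705568]), 'tvec': array([-0.39927599,  0.33256861,  0.85333818])}
{'fx': 407.62607440624555, 'fy': 407.62607440624555, 'cx': 283.2069104497742, 'cy': 216.4031255733051, 'D': array([-0.11250949,  0.        ,  0.        ,  0.        ,  0.        ]), 'rvec': array([ 2.16098969, -2.14449052,  0.1495459 ]), 'tvec': array([0.03655473, 0.56573267, 1.57419801])}
```

View pics/scene0.png

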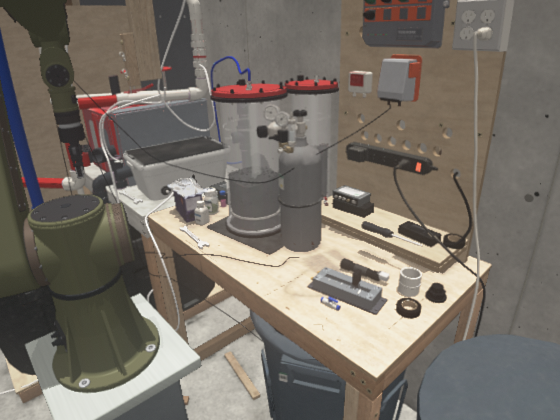

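View pics/top0.png

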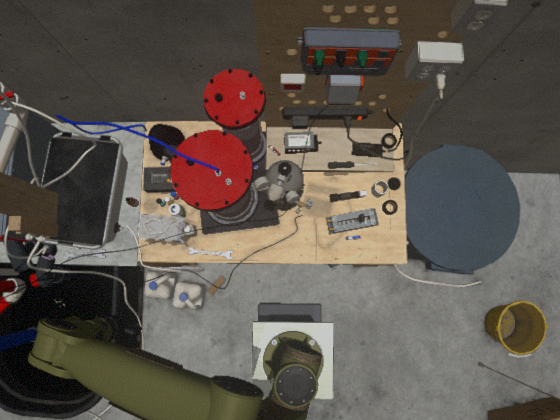

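The slide unit is at about (348,288) in the scene view and (352,221) in the top view. I'll enlarge both.

```bash
cat > h.py <<'E'
import numpy as np, cv2
from rig import manip, vision
def K(c): return np.array([[c["fx"],0,c["cx"]],[0,c["fy"],c["cy"]],[0,0,1.]])
def pose(c, st=None):  # world->camera R,t
    if "rvec" in c: return cv2.Rodrigues(c["rvec"])[0], c["tvec"].reshape(3)
    T=np.eye(4); T[:3,:3]=cv2.Rodrigues(st["orientation"])[0]; T[:3,3]=st["ee_pos"]
    W=np.linalg.inv(T@c["T_tool_cam"]); return W[:3,:3],W[:3,3]
def cast(c,px,z,st=None):
    R,t=pose(c,st); p=cv2.undistortPoints(np.float64(px).reshape(-1,1,2),K(c),c["D"]).reshape(-1,2)
    d=np.c_[p,np.ones(len(p))]@R; o=-R.T@t
    return o+d*((z-o[2])/d[:,2])[:,None]
def proj(c,P,st=None):
    R,t=pose(c,st); return cv2.projectPoints(np.float64(P).reshape(-1,1,3),cv2.Rodrigues(R)[0],t,K(c),c["D"])[0].reshape(-1,2)
E
python3 - <<'E'
import cv2,numpy as np
a=cv2.imread("pics/scene0.png")[255:325,300:400]; b=cv2.imread("pics/top0.png")[195:245,320:400]
a=cv2.resize(a,(800,560),interpolation=cv2.INTER_CUBIC); cv2.imwrite("pics/a.png",a)
b=cv2.resize(b,(800,500),interpolation=cv2.INTER_CUBIC); cv2.imwrite("pics/b.png",b)
E
```

```text
(no output)
```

View pics/a.png

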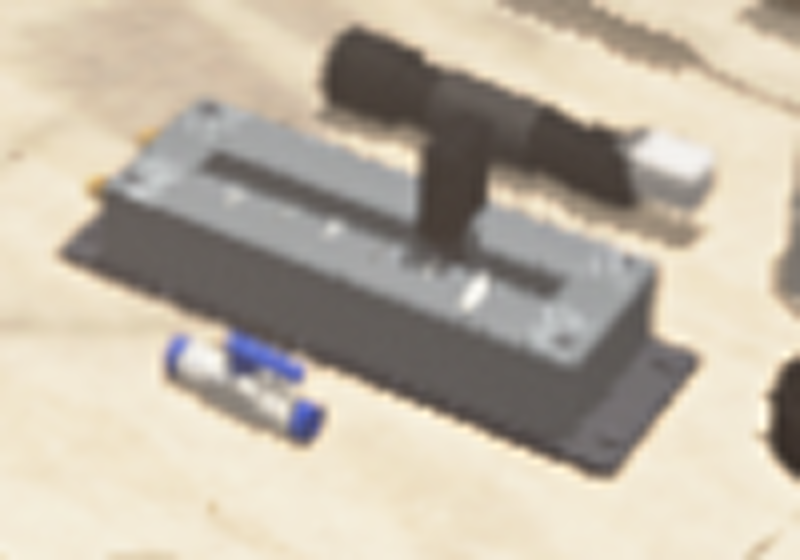

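View pics/b.png

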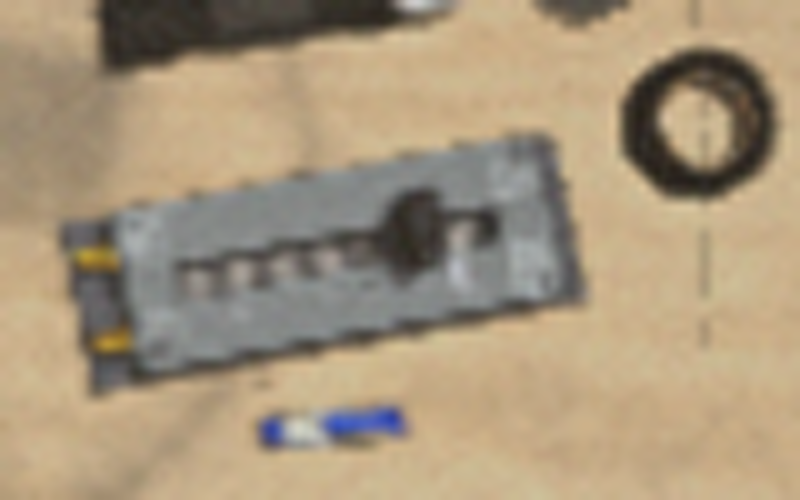

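Crop a shows the body's top corners at (105,200), (205,100), (655,262) and (580,365). In crop b the flange's left corners are at (65,225) and (95,392), with the grip at (412,235). The lever looks to be in notch 1 or 2.

```bash
python3 - <<'E'
from h import *
c=vision.capture("scene"); t=vision.capture("top")
s=lambda L: np.array(L)/8+[300,255]-.44
u=lambda L: np.array(L)/10+[320,195]-.45
P=cast(c,s([(105,200),(205,100),(655,262),(580,365)]),.038); print(P, P.mean(0))
print("scene yaw",[np.arctan2(*(a-b)[[0,1]]*[-1,1]) for a,b in((P[0],P[3]),(P[1],P[2]))], [np.linalg.norm(P[i]-P[i-1]) for i in range(4)])
Q=cast(t,u([(65,225),(95,392),(585,300),(550,140)]),.006); print(Q,Q.mean(0),[np.linalg.norm(Q[i]-Q[i-1]) for i in range(4)])
print("yaw",np.arctan2(*(Q[1]-Q[2])[[0,1]]*[-1,1]))
G=cast(t,u([(412,225)]),.083)[0]; print("grip",G)
for C,yaw in((P.mean(0),None),(Q.mean(0),None)):
    for y in (-.2,-.15,-.1,.1,.15): print(y, (G-C)[:2]@[-np.sin(y),np.cos(y)]+.045)
print(cast(t,u([(360,420)]),.02),cast(t,u([(700,125)]),.019),cast(t,u([(100,70)]),.015))
E
```

```text
[[ 0.49605694 -0.16748745  0.038     ]
 [ 0.56413705 -0.15080237  0.038     ]
 [ 0.59661823 -0.31625782  0.038     ]
 [ 0.53663521 -0.33038191  0.038     ]] [ 0.54836186 -0.24123239  0.038     ]
scene yaw [np.float64(0.2441387068587454), np.float64(0.1938485773465009)] [np.float64(0.16787257214606566), np.float64(0.07009488581584518), np.float64(0.16861356218754311), np.float64(0.06162347073583263)]
[[ 0.56857333 -0.13236949  0.006     ]
 [ 0.5009092  -0.1440417   0.006     ]
 [ 0.53955734 -0.34388806  0.006     ]
 [ 0.6050717  -0.33103182  0.006     ]] [ 0.55352789 -0.23783277  0.006     ] [np.float64(0.20198725876330872), np.float64(0.06866348642727198), np.float64(0.2035491261515121), np.float64(0.06676387489749913)]
yaw 0.19103105220203792
grip [ 0.55919413 -0.25854821  0.083     ]
-0.2 0.030181387052561966
-0.15 0.02949737579295456
-0.1 0.028852113020254148
0.1 0.026689267569728278
0.15 0.02625986679234604
-0.2 0.02582319454093158
-0.15 0.025363921228551533
-0.1 0.02495372788682796
0.1 0.023822367886965214
0.15 0.02367041687686818
[[ 0.4890451  -0.24857245  0.02      ]] [[ 0.60973043 -0.38978156  0.019     ]] [[ 0.63068491 -0.14603374  0.015     ]]
```

```bash
cat >> h.py <<'E'
from scipy.spatial.transform import Rotation as Ro
def goto(P, yaw=None, sgn=1):
    s=manip.get_state(); R=Ro.from_rotvec(s["orientation"]); P=np.atleast_2d(P)
    print("pos",s["ee_pos"].round(4),"shift mm", (R.inv().apply(P-s["ee_pos"])*1000).round(1).tolist())
    if yaw is not None:
        y=sgn*np.array([-np.sin(yaw),np.cos(yaw),0]); z=np.array([0,0,-1.]); T=Ro.from_matrix(np.c_[np.cross(y,z),y,z])
        print("turn",(R.inv()*T).as_rotvec().round(4), "cur axes",R.as_matrix().round(3).tolist())
E
python3 - <<'E'
from h import *
W=[(.3,.3,.25),(.42,0,.25),(.46,-.2,.25),(.555,-.25,.25)]
goto(W,.195,1); goto(W,.195,-1)
c=vision.capture("wrist"); print(c["T_tool_cam"].round(3))
E
```

```text
pos [0.1673 0.5758 0.2497] shift mm [[-204.4, -227.9, -0.0], [-403.3, -482.5, 0.3], [-497.5, -663.3, 0.5], [-602.7, -684.8, 0.5]]
turn [-1.100e-03 -3.000e-04 -4.778e-01] cur axes [[-0.96, 0.279, -0.0], [0.279, 0.96, -0.001], [0.0, -0.001, -1.0]]
pos [0.1673 0.5758 0.2497] shift mm [[-204.4, -227.9, -0.0], [-403.3, -482.5, 0.3], [-497.5, -663.3, 0.5], [-602.7, -684.8, 0.5]]
turn [-4.0000e-04  1.4000e-03  2.6638e+00] cur axes [[-0.96, 0.279, -0.0], [0.279, 0.96, -0.001], [0.0, -0.001, -1.0]]
[[-0.001 -0.964 -0.265  0.066]
 [ 1.    -0.001 -0.    -0.001]
 [-0.    -0.265  0.964 -0.123]
 [ 0.     0.     0.     1.   ]]
```

{"fn": "arm_command", "kwargs": {
  "moves": [
    [[-26,-28,0],[0,0,-0.04],1],
    [[-51,-57,0],[0,0,-0.08],1],
    [[-77,-85,0],[0,0,-0.12],1],
    [[-102,-114,0],[0,0,-0.16],1],
    [[-128,-142,0],[0,0,-0.2],1],
    [[-153,-171,0],[0,0,-0.24],1],
    [[-179,-199,0],[0,0,-0.28],1],
    [[-204,-228,0],[0,0,-0.32],1],
    [[-226,-256,0],[0,0,-0.36],1],
    [[-249,-285,0],[0,0,-0.4],1],
    [[-271,-313,0],[0,0,-0.44],1],
    [[-293,-341,0],[0,0,-0.478],1]
  ]
}}

```text
time_s: 1.25
ee_pos: [0.3538, 0.1653, 0.2505]
orientation: [-0.31, 3.126, 0.0]
ft_force: [0.8, 0.4, -0.0]
finger_gap: 0.0856
grip_force: 0.0
```

```bash
python3 -c "
from h import *
goto([(.42,0,.25),(.46,-.2,.25),(.555,-.25,.25)],.195)"
```

```text
pos [0.3538 0.1653 0.2505] shift mm [[-32.4, -175.0, 0.5], [-32.4, -379.0, 0.5], [-115.8, -446.6, 0.5]]
turn [0.0001 0.0007 0.0024] cur axes [[-0.981, -0.196, 0.001], [-0.196, 0.981, 0.0], [-0.001, 0.0, -1.0]]
```

{"fn": "arm_command", "kwargs": {
  "moves": [
    [[-7,-35,0],[0,0,0],1],
    [[-14,-70,0],[0,0,0],1],
    [[-21,-105,0],[0,0,0],1],
    [[-28,-140,0],[0,0,0],1],
    [[-32,-175,0],[0,0,0],1],
    [[-32,-211,0],[0,0,0],1],
    [[-32,-247,0],[0,0,0],1],
    [[-32,-283,0],[0,0,0],1],
    [[-32,-319,0],[0,0,0],1],
    [[-32,-355,0],[0,0,0],1],
    [[-32,-379,0],[0,0,0],0],
    [[-55,-400,0],[0,0,0],0]
  ]
}}

```text
time_s: 2.25
ee_pos: [0.4827, -0.2174, 0.2504]
orientation: [0.3, -3.125, 0.0]
ft_force: [0.2, 0.3, -1.0]
finger_gap: 0.0641
grip_force: 0.0
```

```bash
python3 - <<'E'
from h import *
goto([(.559,-.259,.25)],.195)
s=manip.get_state(); c=vision.capture("wrist"); cv2.imwrite("pics/w1.png",c["img"])
print(s["finger_gap"])
E
```

```text
pos [ 0.4827 -0.2174  0.2504] shift mm [[-67.0, -55.4, 0.2]]
turn [ 0.     -0.0022 -0.0036] cur axes [[-0.982, -0.19, -0.002], [-0.19, 0.982, -0.0], [0.002, 0.0, -1.0]]
0.06409175195593357
```

View pics/w1.png

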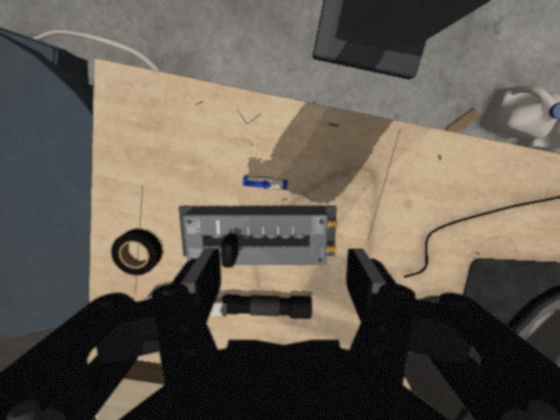

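The wrist view is upright relative to the unit, with right in the image being the robot's left. The wide closed line is at about (219,230), the notch lines are at 249, 263, 278 and 292, and the grip at (231,248) hides the first line. So the lever is in notch 1.

```bash
python3 - <<'E'
from h import *
s=manip.get_state(); c=vision.capture("wrist")
P=cast(c,[(187,212),(326,212),(326,263),(187,263)],.038,s); print(P,P.mean(0),[np.linalg.norm(P[i]-P[i-1]) for i in range(4)])
L=cast(c,[(219,228),(249,231),(263,231),(278,231),(292,231)],.038,s)
print(L, np.linalg.norm(L[4]-L[0]), np.arctan2(*(L[4]-L[0])[[0,1]]*[-1,1]))
b=cast(c,[(245,200)],.0,s)
g=c["img"][200:275,175:345]; print(g.shape)
cv2.imwrite("pics/w1c.png",cv2.resize(g,None,fx=4.5,fy=4.5,interpolation=cv2.INTER_CUBIC))
E
```

```text
[[ 0.54028758 -0.32715815  0.038     ]
 [ 0.50903672 -0.16571617  0.038     ]
 [ 0.57330266 -0.15070494  0.038     ]
 [ 0.606201   -0.32031296  0.038     ]] [ 0.55720699 -0.24097306  0.038     ] [np.float64(0.06626790593958791), np.float64(0.16443883069165272), np.float64(0.06599582447662042), np.float64(0.17276915320185662)]
[[ 0.55295777 -0.2873205   0.038     ]
 [ 0.54987642 -0.25132353  0.038     ]
 [ 0.54666887 -0.23476544  0.038     ]
 [ 0.5432328  -0.21702818  0.038     ]
 [ 0.54002639 -0.20047687  0.038     ]] 0.08780111921809759 0.14781813998583082
(75, 170, 3)
```

View pics/w1c.png

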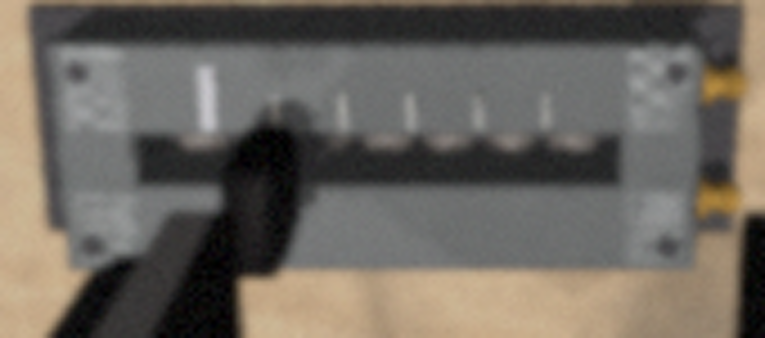

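The lines are clear in this crop: wide at 205, then 274, 343, 410, 478 and 546. The slot runs from (137,160) to (620,160), and the grip top is at about (262,195).

```bash
python3 - <<'E'
from h import *
s=manip.get_state(); c=vision.capture("wrist")
f=lambda L: np.array(L)/4.5+[175,200]-.4
P=cast(c,f([(52,45),(690,45),(693,265),(70,268)]),.038,s); print(P.round(4),P.mean(0),[np.linalg.norm(P[i]-P[i-1]).round(4) for i in range(4)])
L=cast(c,f([(205,98),(274,110),(343,112),(410,112),(478,112),(546,112)]),.038,s)
S=cast(c,f([(137,160),(620,160)]),.038,s); d=S[1]-S[0]; yaw=np.arctan2(-d[0],d[1]); print("slot",S,np.linalg.norm(d),yaw)
u=np.array([-np.sin(yaw),np.cos(yaw),0]); v=np.array([u[1],-u[0],0])
print("lines along slot",(L@u).round(4),"centre",P.mean(0)@u, S.mean(0)@u,"across",S@v,P.mean(0)@v)
for q in [(262,130),(262,200),(262,270),(225,200),(300,200)]:
    G=cast(c,f([q]),.083,s)[0]; print(q,G@u-(L@u)[0],G@v)
O=S[0]+0; lines=L@u; y0=lines[0]; vx=S.mean(0)@v
for k in range(3):
    T=u*(y0+.018*k)+v*vx; print(k,T)
goto([u*(y0+.018)+v*vx+[0,0,.25]],yaw)
E
```

```text
[[ 0.5356 -0.3261  0.038 ]
 [ 0.5037 -0.1619  0.038 ]
 [ 0.5647 -0.1467  0.038 ]
 [ 0.5982 -0.3146  0.038 ]] [ 0.55054409 -0.23729066  0.038     ] [np.float64(0.0637), np.float64(0.1672), np.float64(0.0628), np.float64(0.1712)]
slot [[ 0.56324271 -0.30030077  0.038     ]
 [ 0.53854179 -0.17297128  0.038     ]] 0.12970326252193035 0.19161219382883735
lines along slot [-0.3828 -0.3647 -0.3463 -0.3285 -0.3105 -0.2924] centre -0.3377945066431014 -0.33721815410384126 across [0.49574469 0.49574469] 0.49527823109102614
(262, 130) 0.022855601300829864 0.47147721843384066
(262, 200) 0.02206372254984723 0.4888221353798091
(262, 270) 0.021247780162666097 0.5066982400188947
(225, 200) 0.01339049137562981 0.48882208257069343
(300, 200) 0.030971316290307693 0.48882214908594684
0 [ 0.55957482 -0.28139333  0.        ]
1 [ 0.55614687 -0.26372276  0.        ]
2 [ 0.55271891 -0.24605219  0.        ]
pos [ 0.4859 -0.216   0.2496] shift mm [[-59.7, -60.3, -0.4]]
turn [ 0.0004 -0.0004  0.0019] cur axes [[-0.981, -0.192, -0.0], [-0.192, 0.981, 0.0], [0.0, 0.0, -1.0]]
```

{"fn": "arm_command", "kwargs": {
  "moves": [
    [[-20,-20,0],[0,0,0],0],
    [[-40,-40,0],[0,0,0],0],
    [[-60,-60,0],[0,0,0],0],
    [[-60,-60,30],[0,0,0],0],
    [[-60,-60,60],[0,0,0],0],
    [[-60,-60,90],[0,0,0],0],
    [[-60,-60,110],[0,0,0],0],
    [[-60,-60,110],[0,0,0],0],
    [[-60,-60,110],[0,0,0],0]
  ]
}}

```text
time_s: 3.15
ee_pos: [0.5544, -0.2607, 0.1397]
orientation: [0.307, -3.124, -0.002]
ft_force: [0.1, 0.1, 0.5]
finger_gap: 0.0424
grip_force: 0.0
```

```bash
python3 - <<'E'
from h import *
goto([(.55615,-.26372,.07)],.1916)
s=manip.get_state(); c=vision.capture("wrist"); cv2.imwrite("pics/w2.png",c["img"])
print(s["finger_gap"])
E
```

```text
pos [ 0.5544 -0.2607  0.1397] shift mm [[-1.3, -3.4, 69.7]]
turn [ 0.0018 -0.0024  0.0044] cur axes [[-0.981, -0.195, -0.003], [-0.195, 0.981, 0.001], [0.002, 0.002, -1.0]]
0.04243676115548694
```

View pics/w2.png

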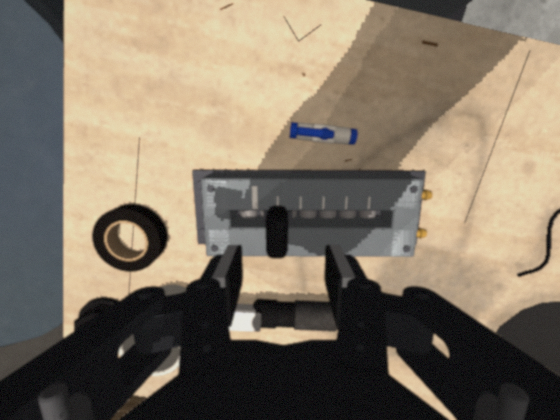

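Seen from close by, the grip at (277,232) stands over line 1 (277), between the fingers at (230,270) and (338,270). I'll descend with a 3 mm correction.

{"fn": "arm_command", "kwargs": {
  "moves": [
    [[-1,-3,0],[0,0,0],0],
    [[-1,-3,20],[0,0,0],0],
    [[-1,-3,40],[0,0,0],0],
    [[-1,-3,55],[0,0,0],0],
    [[-1,-3,65],[0,0,0],0],
    [[-1,-3,70],[0,0,0],0],
    [[-1,-3,70],[0,0,0],0]
  ]
}}

```text
time_s: 3.78
ee_pos: [0.5574, -0.2649, 0.0704]
orientation: [-0.306, 3.127, -0.0]
ft_force: [-0.3, -0.4, 0.1]
finger_gap: 0.0428
grip_force: 0.0
```

```bash
cat >> h.py <<'E'
u=np.array([-np.sin(.1916),np.cos(.1916),0]); v=np.array([u[1],-u[0],0])
def rep():
    s=manip.get_state(); p=s["ee_pos"]; t=(p@u+.3828)*1e3
    print("t %.2f along(mm, closed=0) %.2f across %.2f z %.2f Fu %.1f F"%(s["time_s"],t,(p@v-.4957)*1e3,p[2]*1e3,s["ft_force"]@u),s["ft_force"].round(1),"gap %.1f"%(s["finger_gap"]*1e3))
    print("left finger face-7: %.1f  right face+7: %.1f"%(t+s["finger_gap"]*500-7,t-s["finger_gap"]*500+7))
E
python3 -c "
from h import *
rep()"
```

```text
t 3.78 along(mm, closed=0) 16.63 across 1.04 z 70.40 Fu -0.4 F [-0.3 -0.4  0.1] gap 42.8
left finger face-7: 31.0  right face+7: 2.2
```

{"fn": "arm_command", "kwargs": {
  "moves": [
    [[0,-4,0],[0,0,0],0],
    [[0,-8,0],[0,0,0],0],
    [[0,-10,0],[0,0,0],0],
    [[0,-12,0],[0,0,0],0],
    [[0,-14,0],[0,0,0],0],
    [[0,-16,0],[0,0,0],0],
    [[0,-16,0],[0,0,0],0]
  ]
}}

```text
time_s: 4.37
ee_pos: [0.5604, -0.2792, 0.0706]
orientation: [-0.307, 3.126, 0.005]
ft_force: [-0.7, 5.8, 2.8]
finger_gap: 0.0421
grip_force: 2.6
```

```bash
python3 -c "
from h import *
rep()"
```

```text
t 4.37 along(mm, closed=0) 1.97 across 1.24 z 70.56 Fu 5.8 F [-0.7  5.8  2.8] gap 42.1
left finger face-7: 16.0  right face+7: -12.1
```

{"fn": "arm_command", "kwargs": {
  "moves": [
    [[0,-2,0],[0,0,0],0],
    [[0,-4,0],[0,0,0],0],
    [[0,-6,0],[0,0,0],0],
    [[0,-8,0],[0,0,0],0],
    [[0,-10,0],[0,0,0],0],
    [[0,-11,0],[0,0,0],0],
    [[0,-12,0],[0,0,0],0],
    [[0,-13,0],[0,0,0],0],
    [[0,-13,0],[0,0,0],0]
  ]
}}

```text
time_s: 5.12
ee_pos: [0.5629, -0.2937, 0.0703]
orientation: [0.305, -3.127, 0.001]
ft_force: [-0.1, 0.5, -1.3]
finger_gap: 0.0429
grip_force: 0.0
```

```bash
python3 -c "
from h import *
rep()"
```

```text
t 5.12 along(mm, closed=0) -12.75 across 0.94 z 70.27 Fu 0.5 F [-0.1  0.5 -1.3] gap 42.9
left finger face-7: 1.7  right face+7: -27.2
```

{"fn": "arm_command", "kwargs": {
  "moves": [
    [[0,-1,0],[0,0,0],0],
    [[0,-2,0],[0,0,0],0],
    [[0,-3,0],[0,0,0],0],
    [[0,-3,0],[0,0,0],0]
  ]
}}

```text
time_s: 5.45
ee_pos: [0.5635, -0.2964, 0.0703]
orientation: [-0.306, 3.127, -0.0]
ft_force: [-0.7, -0.3, -0.8]
finger_gap: 0.0428
grip_force: 0.0
```

```bash
python3 -c "
from h import *
rep()"
```

```text
t 5.45 along(mm, closed=0) -15.47 across 1.04 z 70.32 Fu -0.1 F [-0.7 -0.3 -0.8] gap 42.8
left finger face-7: -1.0  right face+7: -29.9
```

{"fn": "arm_command", "kwargs": {
  "moves": [
    [[0,-1,0],[0,0,0],0],
    [[0,-2,0],[0,0,0],0],
    [[0,-2,0],[0,0,0],0]
  ]
}}

```text
time_s: 5.7
ee_pos: [0.5636, -0.2968, 0.0702]
orientation: [0.307, -3.126, -0.004]
ft_force: [-1.6, 4.1, 3.2]
finger_gap: 0.0427
grip_force: 2.5
```

```bash
python3 -c "
from h import *
rep()"
```

```text
t 5.70 along(mm, closed=0) -15.88 across 1.05 z 70.22 Fu 4.3 F [-1.6  4.1  3.2] gap 42.7
left finger face-7: -1.5  right face+7: -30.3
```

{"fn": "arm_command", "kwargs": {
  "moves": [
    [[0,-1,0],[0,0,0],0],
    [[0,-2,0],[0,0,0],0],
    [[0,-2,0],[0,0,0],0]
  ]
}}

```text
time_s: 5.95
ee_pos: [0.5637, -0.2972, 0.0701]
orientation: [0.308, -3.126, -0.009]
ft_force: [-1.7, 9.7, 4.3]
finger_gap: 0.0428
grip_force: 4.7
```

```bash
python3 -c "
from h import *
rep()
c=vision.capture('wrist'); cv2.imwrite('pics/w3.png',c['img'])"
```

```text
t 5.95 along(mm, closed=0) -16.32 across 1.06 z 70.11 Fu 9.9 F [-1.7  9.7  4.3] gap 42.8
left finger face-7: -1.9  right face+7: -30.7
```

View pics/w3.png

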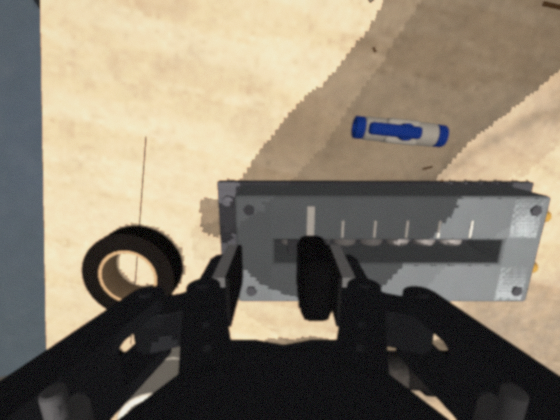

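The grip (315,270) stands next to the wide closed line (311,220), pressed by the left finger. A slightly firmer push will confirm it's at the hard stop.

{"fn": "arm_command", "kwargs": {
  "moves": [
    [[0,-1,0],[0,0,0],0],
    [[0,-2,0],[0,0,0],0],
    [[0,-3,0],[0,0,0],0],
    [[0,-3,0],[0,0,0],0]
  ]
}}

```text
time_s: 6.33
ee_pos: [0.5637, -0.2977, 0.07]
orientation: [0.31, -3.126, -0.016]
ft_force: [-2.2, 17.0, 8.0]
finger_gap: 0.0427
grip_force: 8.4
```

```bash
python3 -c "
from h import *
rep()"
```

```text
t 6.33 along(mm, closed=0) -16.85 across 1.00 z 69.97 Fu 17.1 F [-2.2 17.   8. ] gap 42.7
left finger face-7: -2.5  right face+7: -31.2
```

{"fn": "arm_command", "kwargs": {
  "moves": [
    [[0,4,0],[0,0,0],0],
    [[0,9,0],[0,0,0],0],
    [[0,15,0],[0,0,0],0],
    [[0,21,0],[0,0,0],0],
    [[0,26,0],[0,0,0],0],
    [[0,30,0],[0,0,0],0],
    [[0,30,0],[0,0,0],0]
  ]
}}

```text
time_s: 6.92
ee_pos: [0.5587, -0.2728, 0.0703]
orientation: [0.307, -3.126, -0.0]
ft_force: [0.2, -0.1, 0.0]
finger_gap: 0.0426
grip_force: 0.0
```

```bash
python3 -c "
from h import *
rep()"
```

```text
t 6.92 along(mm, closed=0) 8.56 across 0.87 z 70.28 Fu -0.2 F [ 0.2 -0.1  0. ] gap 42.6
left finger face-7: 22.9  right face+7: -5.8
```

{"fn": "arm_command", "kwargs": {
  "moves": [
    [[0,3,0],[0,0,0],0],
    [[0,5,0],[0,0,0],0],
    [[0,7,0],[0,0,0],0],
    [[0,9,0],[0,0,0],0],
    [[0,9,0],[0,0,0],0]
  ]
}}

```text
time_s: 7.33
ee_pos: [0.5577, -0.2669, 0.0703]
orientation: [-0.304, 3.127, -0.007]
ft_force: [1.4, -6.5, -3.6]
finger_gap: 0.0425
grip_force: 3.4
```

```bash
python3 -c "
from h import *
rep()"
```

```text
t 7.33 along(mm, closed=0) 14.55 across 0.95 z 70.28 Fu -6.6 F [ 1.4 -6.5 -3.6] gap 42.5
left finger face-7: 28.8  right face+7: 0.3
```

{"fn": "arm_command", "kwargs": {
  "moves": [
    [[0,2,0],[0,0,0],0],
    [[0,4,0],[0,0,0],0],
    [[0,6,0],[0,0,0],0],
    [[0,8,0],[0,0,0],0],
    [[0,8,0],[0,0,0],0]
  ]
}}

```text
time_s: 7.75
ee_pos: [0.5555, -0.2565, 0.0703]
orientation: [0.306, -3.127, -0.001]
ft_force: [-0.6, 0.2, -0.0]
finger_gap: 0.0425
grip_force: 0.0
```

```bash
python3 -c "
from h import *
rep()"
```

```text
t 7.75 along(mm, closed=0) 25.21 across 0.82 z 70.26 Fu 0.3 F [-0.6  0.2 -0. ] gap 42.5
left finger face-7: 39.5  right face+7: 11.0
```

The first click went by, and the finger is now free with the lever in notch 1. Next one.

{"fn": "arm_command", "kwargs": {
  "moves": [
    [[0,3,0],[0,0,0],0],
    [[0,6,0],[0,0,0],0],
    [[0,8,0],[0,0,0],0],
    [[0,10,0],[0,0,0],0],
    [[0,10,0],[0,0,0],0]
  ]
}}

```text
time_s: 8.17
ee_pos: [0.554, -0.2485, 0.0702]
orientation: [0.305, -3.127, 0.006]
ft_force: [1.9, -5.1, -2.9]
finger_gap: 0.0426
grip_force: 2.8
```

```bash
python3 -c "
from h import *
rep()"
```

```text
t 8.17 along(mm, closed=0) 33.36 across 0.82 z 70.24 Fu -5.4 F [ 1.9 -5.1 -2.9] gap 42.6
left finger face-7: 47.7  right face+7: 19.1
```

{"fn": "arm_command", "kwargs": {
  "moves": [
    [[0,2,0],[0,0,0],0],
    [[0,4,0],[0,0,0],0],
    [[0,6,0],[0,0,0],0],
    [[0,8,0],[0,0,0],0],
    [[0,8,0],[0,0,0],0]
  ]
}}

```text
time_s: 8.58
ee_pos: [0.5519, -0.2383, 0.0703]
orientation: [0.307, -3.126, -0.002]
ft_force: [-0.4, 0.5, 0.3]
finger_gap: 0.0426
grip_force: 0.0
```

```bash
python3 -c "
from h import *
rep()"
```

```text
t 8.58 along(mm, closed=0) 43.77 across 0.73 z 70.26 Fu 0.6 F [-0.4  0.5  0.3] gap 42.6
left finger face-7: 58.1  right face+7: 29.5
```

Now the second click is past, so I repeat once for the third.

{"fn": "arm_command", "kwargs": {
  "moves": [
    [[0,3,0],[0,0,0],0],
    [[0,6,0],[0,0,0],0],
    [[0,8,0],[0,0,0],0],
    [[0,10,0],[0,0,0],0],
    [[0,10,0],[0,0,0],0]
  ]
}}

```text
time_s: 9.0
ee_pos: [0.5505, -0.2308, 0.0703]
orientation: [-0.305, 3.127, -0.006]
ft_force: [1.0, -5.8, -2.7]
finger_gap: 0.0425
grip_force: 2.6
```

```bash
python3 -c "
from h import *
rep()"
```

```text
t 9.00 along(mm, closed=0) 51.38 across 0.82 z 70.29 Fu -5.9 F [ 1.  -5.8 -2.7] gap 42.5
left finger face-7: 65.6  right face+7: 37.1
```

{"fn": "arm_command", "kwargs": {
  "moves": [
    [[0,2,0],[0,0,0],0],
    [[0,4,0],[0,0,0],0],
    [[0,6,0],[0,0,0],0],
    [[0,8,0],[0,0,0],0],
    [[0,8,0],[0,0,0],0]
  ]
}}

```text
time_s: 9.42
ee_pos: [0.5485, -0.2207, 0.0703]
orientation: [0.307, -3.126, -0.002]
ft_force: [0.3, 0.1, 0.9]
finger_gap: 0.0429
grip_force: 0.0
```

```bash
python3 -c "
from h import *
rep()"
```

```text
t 9.42 along(mm, closed=0) 61.72 across 0.70 z 70.30 Fu 0.0 F [0.3 0.1 0.9] gap 42.9
left finger face-7: 76.1  right face+7: 47.3
```

Third click passed and the finger is free. I'll centre the fingers around the lever, then lift straight up.

{"fn": "arm_command", "kwargs": {
  "moves": [
    [[0,-3,0],[0,0,0],0],
    [[0,-6,0],[0,0,0],0],
    [[0,-7,0],[0,0,0],0],
    [[0,-7,-10],[0,0,0],0],
    [[0,-7,-30],[0,0,0],0],
    [[0,-7,-60],[0,0,0],0],
    [[0,-7,-85],[0,0,0],0],
    [[0,-7,-90],[0,0,0],0],
    [[0,-7,-90],[0,0,0],0]
  ]
}}

```text
time_s: 10.17
ee_pos: [0.5518, -0.2292, 0.1634]
orientation: [-0.306, 3.122, -0.004]
ft_force: [-0.1, -0.0, -0.8]
finger_gap: 0.0426
grip_force: 0.0
```

```bash
python3 -c "
from h import *
rep()
c=vision.capture('wrist'); cv2.imwrite('pics/w4.png',c['img'])"
```

```text
t 10.17 along(mm, closed=0) 52.72 across 2.35 z 163.39 Fu 0.0 F [-0.1 -0.  -0.8] gap 42.6
left finger face-7: 67.0  right face+7: 38.4
```

View pics/w4.png

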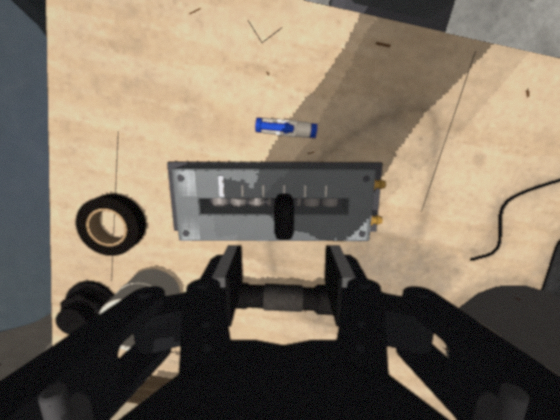

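The grip at (284,215) is in line with the fourth mark at x=284. Counting closed at 221, then 242, 263, 284, that's notch 3. The fingers are clear above it and the neighbouring objects haven't moved.

```bash
python3 -c "
from rig import manip
print(manip.close_job())"
```

```text
the job is handed in; nothing more can be done
None
```

The lever was pushed fully home against its closed stop, then back left past three felt clicks; it rests in the third notch with the gripper clear, and the job was handed in at about 10 s.

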